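Unnest three parts cups and sort them into their size rows

TASK

Pull the nest of three aluminium parts cups apart and stand each one upright on the tray floor, in the row that already holds a cup of its own size. Set the cups down rather than dropping them, tip none over, and leave the cups already in the tray and the other things on the bench where they are.

Things in the scene. Friction and masses are not known exactly. Their poses are not given: they have to be found in the camera images.
- cup_small_centre (a point): Small cup of the nest: round tapered aluminium parts cup, open on top, 100 mm tall, 40 mm across at the rim and 33 mm at the base; wall 3.5 mm, base 8 mm thick, about 0.1 kg. At first it stands loosely on the floor of the medium cup, 2 mm play, top 30 mm showing. Point: on its axis, half-way up; z to the rim.
- cup_medium_centre (a point): Medium cup of the nest: round tapered aluminium parts cup, open on top, 78 mm tall, 52 mm across at the rim and 44 mm at the base; wall 3.5 mm, base 8 mm thick, about 0.1 kg. At first it stands loosely on the floor of the large cup, 2 mm play, top 30 mm showing above the large rim, the small cup inside it. Point: on its axis, half-way up; z to the rim.
- cup_large_centre (a point): Large cup of the nest: round tapered aluminium parts cup, open on top, 56 mm tall, 64 mm across at the rim and 56 mm at the base; wall 3.5 mm, base 8 mm thick, about 0.1 kg. At first it stands on bare bench (z = 0) left of the mat, the others in it; rims at 56, 86 and 116 mm. Point: on its axis, half-way up; z to the rim.
- ref_small_centre (a point): Small cup already in the tray, like the small cup of the nest (100 mm tall, 40 mm across at the rim and 33 mm at the base), 0.2 kg, loose. Its row differs from start to start; it stands on the row's middle line, 50 mm from the tray's centre towards the tray's -y end. Point: on its axis, half-way up; z up.
- ref_medium_centre (a point): Medium cup already in the tray, like the medium cup of the nest (78 mm tall, 52 mm across at the rim and 44 mm at the base), 0.2 kg, loose. Its row differs from start to start; it stands on the row's middle line, 50 mm from the tray's centre towards the tray's -y end. Point: on its axis, half-way up; z up.
- ref_large_centre (a point): Large cup already in the tray, like the large cup of the nest (56 mm tall, 64 mm across at the rim and 56 mm at the base), 0.2 kg, loose. Its row differs from start to start; it stands on the row's middle line, 50 mm from the tray's centre towards the tray's -y end. Point: on its axis, half-way up; z up.
- tray: Wooden sorting tray, fixed, 240 x 200 mm: three rows along its own y, middles at x = -78, 0, +78 mm, each 72 mm wide between 6 mm ridges that rise 10 mm over the floor, as do the end walls. Floor 6 mm above the underside. Origin: centre of the underside; z up. The +y half of each row (middle at y = +50 mm) is empty at first.
- powder_tin: Bystander: red tin with a black lid, 48 mm across, 51 mm high, in front of the nest. Origin: centre of its underside.
- yellow_cup: Bystander: yellow patterned card cup, 68 mm across, 97 mm high, to the right of the tray. Origin: centre of its underside.
- tape_roll: Bystander: roll of beige tape lying flat, 104 mm across, 25 mm high, at the back. Origin: centre of its underside.
Not all that is in view belongs to the job. Leave any green or turquoise look-alike of the part that bears ref_large_centre alone. Leave any blue or orange look-alike of the part that bears cup_medium_centre alone.

How it is judged:
By the outcome, as a careful person would: the job done as asked, in the order asked, and still so for the second after the job is handed in, with the robot touching nothing.
It also fails if it takes over 64 s, if anything falls off the work surface, if the arm or the gripper's body presses on something with over 40 N, if the wrist force passes 120 N, or if a joint passes its speed limit or range.

ROBOT

A 6-joint arm with a two-finger parallel gripper is mounted at the origin on a cart in front of the work surface, level with it; the furniture and walls round the work are solid. World frame = base frame: x ahead of the robot, y to its left, z up, the work surface at z = 0. Lengths are in mm, angles in rad, forces in N, time in s.
With the tool pointing down it reaches from about 300 to 775 mm from the base axis. Payload 14.6 kg.
Tool frame: the origin (TCP) lies midway between the tips of the shut fingers; the grasp point (between the pads) lies 19 mm behind it (manip.hold_point_z is the distance from the TCP to the grasp point, in mm); z points along the fingers, y is the direction in which the jaws open and shut (so a half turn about z gives the same grasp; the last joint's range is limited). The gripper opens to 94 mm and grips with 3 to 60 N. Pads are 16 mm wide; open, the fingers measure 119 mm over their backs; the gripper's body (75 mm by 177 mm) begins 78 mm behind the grasp point.
Start: joints at [-1.408, 0.3, 1.521, -0, 1.321, -0.067], TCP at [125.274, -535.533, 205.446] pointing down, gripper open.
Joint ranges: [-3.03, 3.03], [-0.79, 2.21], [0.23, 2.52], [-1.04, 4.18], [0, 3.07], [-2.55, 2.55]. Speed limits (rad/s): [2.22, 2.22, 2.57, 3.14, 3.14, 3.14].

INTERFACE

Orientations are given as [roll, pitch, yaw] about the fixed x, y, z axes, in that order (R = Rz(yaw) Ry(pitch) Rx(roll)).
In Python, from cell import manip gives the robot as it stands.
- The arm moves only by the shell command python3 -m crank 'ROWS' [OPENING] [FORCE]. ROWS is JSON, a list of rows, each an object with "offset": the shift along the world's x, y, z in m, a list of three; "spin": the turn about the world's z in degrees. In form: [{"offset": [dx, dy, dz], "spin": spin}, ...]. A call has exactly 8 rows; each row is the pose to reach, as a shift and turn from the pose measured when the call began; what a row does not reach only later rows make up. A row lasts 1/12 s, in which the tool goes at most 41.7 mm and 7.16 degrees, less where a joint would pass 70% of its speed; a pose out of reach is approached as far as the arm can. A call with a gripper value outside its range is refused whole. OPENING is the opening, from 0 (shut) to 1 (fully open), set as the call begins (- or left out, the last holds). The fingers move at their own pace and stop on an object; FORCE is the grip in N (left out, the last holds). Time passes only in rows, so rows that repeat a pose let the fingers close, or fill a call up. It gives the time, the measured TCP pose, the force and the opening at its end, in the units of the state.
- manip.read_state(): the state, without advancing time (a new reading comes with each control period).
- manip.camera(name): name is "scene" or "top" or "wrist"; returns a dict with "pixels" (480x640x3 uint8, red, green, blue), "fx", "fy", "cx", "cy" (pixels), "extrinsics" (4x4, takes a point from world to camera coordinates); the wrist camera has in their place "hand_eye" (4x4, takes a point from camera to tool coordinates, whose origin is the TCP and whose axes are the flange's). Camera axes: x right, y down, z forward; pixel columns grow to the right and rows downward; lengths in mm; the calibration is good to about 2 mm. A picture is of the moment at which its call begins: read the wrist's pose just before it. There is no depth.
- manip.sign_off(): hands the job in, once; it reports no verdict.
Trained networks look in a picture, given as the dict that the camera call returned (one of the last four; its "shot" number tells which), for a name from the list of things; names that differ only in an ending like _2 or _b are one class to them, and where a whole thing is asked for, a point or a joint stands for the part that bears it (a point fixed in the world has none). Each returns a list of dicts, best first, with "conf" (0 to 1); they miss things now and then, are a little off and sometimes report something else, mostly with a low value. They report only what shows in the picture. A call takes as long as a camera call. They do not tell look-alikes from the thing itself.
- manip.search_frame(picture, name): "location" ([x, y, z] in mm, in world coordinates, good to about 4 mm: the middle of the surface that is visible of it).
- manip.masks_of(picture, name): "mask" (480x640 bool, what is visible of it).
The state is a dict: "clock": time; "joints": joint angles; "qd": joint speeds; "effort": joint torques, N m; "eef_pos": TCP position; "eef_rot": TCP orientation; "wrist_force": force on the tool from outside, world axes, zero at the start; "moment": the same for the moment, N m; "finger_gap": finger opening in mm.
Only numpy, scipy, OpenCV 4.12 (cv2) and the standard library are available. Lean on these libraries where they do the work, as an engineer would, in place of code of your own. Each camera call takes 0.05 s, during which the arm holds its last target. There are 200 camera calls.

## Working session

There is one attempt and no reset: what is moved stays moved. The work goes in short steps, Python scripts to look and compute and a shell command to move; the robot and the scene stay as the last step left them, time stands still between calls to the robot, and variables do not carry over. Pictures are saved under pics/ and viewed, about 8 in all and at most 12, crops included, and the job is handed in when it is done.

```bash
ls; mkdir -p pics; cat > h.py <<'E'
import numpy as np, cv2
from cell import manip
def save(p,n): cv2.imwrite('pics/'+n,p['pixels'][:,:,::-1])
E
python3 - <<'E'
from h import *
s=manip.read_state(); print(s)
names=['cup_small_centre','cup_medium_centre','cup_large_centre','ref_small_centre','ref_medium_centre','ref_large_centre','tray','powder_tin','yellow_cup','tape_roll']
ims=[]
for c in ['scene','top']:
    p=manip.camera(c); save(p,c+'0.png'); 
    print(c,p['fx'],p['cx'],p['cy'],p['extrinsics'].__repr__())
    for n in names:
        try: print(n,[(np.round(d['location']).tolist(),round(d['conf'],2)) for d in manip.search_frame(p,n)][:4])
        except Exception as e: print(n,e)
print(manip.read_state()['clock'])
E
```

```text
pics
{'clock': 0.0, 'joints': array([-1.40757955e+00,  3.00457350e-01,  1.52160455e+00, -4.57329315e-06,
        1.32069712e+00, -6.66267585e-02]), 'qd': array([ 0.00095107, -0.00137037,  0.0004964 , -0.00169496,  0.00039813,
        0.00019202]), 'effort': array([-7.56595600e-04, -5.31811345e+01, -3.52733552e+01,  7.07883644e-02,
        2.44344230e-02, -8.98818666e-05]), 'eef_pos': array([ 125.24117326, -535.27132264,  204.88394575]), 'eef_rot': array([-3.14042858e+00, -7.32339406e-05,  2.29844626e-01]), 'wrist_force': array([-0.109209  ,  0.34335046,  0.52917329]), 'moment': array([-0.07202803,  0.00474092, -0.02332953]), 'finger_gap': 93.79535215817529}
scene 526.233281677537 327.56206900726966 244.39403636202738 array([[-8.43949219e-01, -5.36106278e-01,  1.84329666e-02,
         3.19618753e+02],
       [-3.62008510e-01,  5.43850163e-01, -7.57084433e-01,
         4.80337479e+02],
       [ 3.95852946e-01, -6.45613707e-01, -6.53056955e-01,
         1.15375735e+03],
       [ 0.00000000e+00,  0.00000000e+00,  0.00000000e+00,
         1.00000000e+00]])
cup_small_centre [([604.0, -147.
[... 861 characters left out ...]
e-01,
         1.61480210e+03],
       [ 0.00000000e+00,  0.00000000e+00,  0.00000000e+00,
         1.00000000e+00]])
cup_small_centre [([610.0, -148.0, 97.0], 0.45), ([793.0, -151.0, 24.0], 0.22)]
cup_medium_centre [([785.0, 78.0, 49.0], 0.77), ([844.0, -5.0, 52.0], 0.67)]
cup_large_centre [([794.0, -146.0, 24.0], 0.73)]
ref_small_centre [([589.0, -408.0, 80.0], 0.61)]
ref_medium_centre [([430.0, -429.0, 52.0], 0.73)]
ref_large_centre [([522.0, -564.0, 25.0], 0.82), ([394.0, -766.0, 20.0], 0.75), ([513.0, -420.0, 26.0], 0.66)]
tray [([497.0, -357.0, 6.0], 0.97)]
powder_tin [([364.0, -161.0, 43.0], 0.69)]
yellow_cup [([425.0, -625.0, 37.0], 0.9)]
tape_roll [([791.0, -149.0, 27.0], 0.67)]
1.1
```

View pics/top0.png

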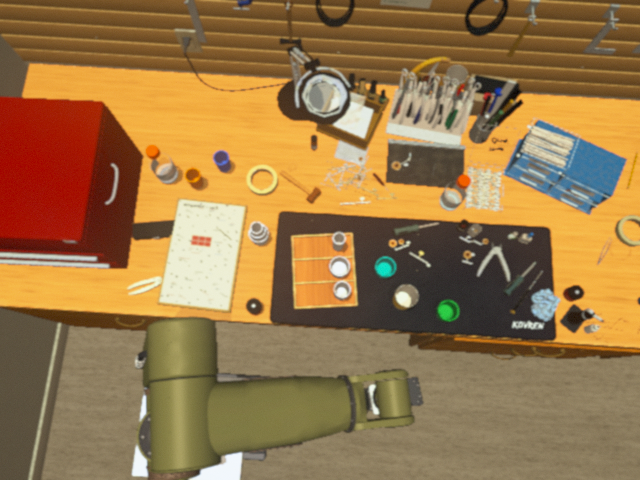

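View pics/scene0.png

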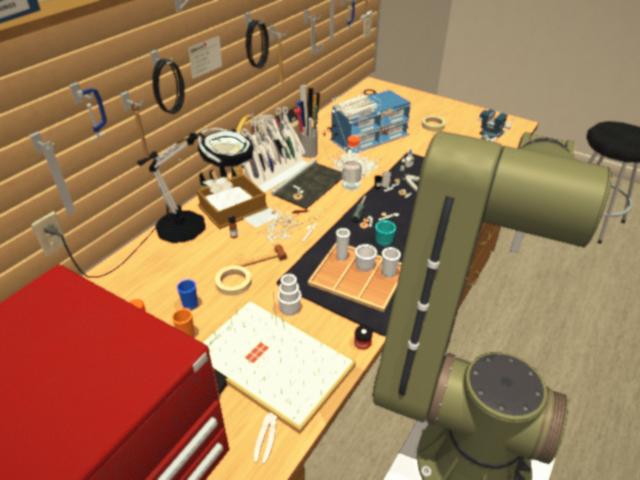

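The top and scene views show the nest at about (259,232) in top, left of the mat. The tray is at about (325,270), with refs from the back row to the front of small, large, medium. The empty halves are on the left (+y) side. The green and turquoise cups are look-alikes on the mat. Next I go above the tray for a wrist look.

```bash
python3 -m crank '[{"offset":[0,0,0.04],"spin":0},{"offset":[0.02,0.02,0.08],"spin":0},{"offset":[0.055,0.04,0.10],"spin":0},{"offset":[0.09,0.06,0.12],"spin":0},{"offset":[0.125,0.08,0.14],"spin":0},{"offset":[0.16,0.10,0.15],"spin":0},{"offset":[0.195,0.12,0.15],"spin":0},{"offset":[0.23,0.14,0.15],"spin":0}]' 1
python3 -m crank '[{"offset":[0.035,0.02,0],"spin":0},{"offset":[0.07,0.04,0],"spin":-3},{"offset":[0.105,0.06,0],"spin":-6},{"offset":[0.14,0.08,0],"spin":-9},{"offset":[0.15,0.09,0],"spin":-11},{"offset":[0.15,0.09,0],"spin":-11},{"offset":[0.15,0.09,0],"spin":-11},{"offset":[0.15,0.09,0],"spin":-11}]'
python3 - <<'E'
from h import *
s=manip.read_state(); p=manip.camera('wrist'); save(p,'w1.png'); print(s['eef_pos'],s['eef_rot'],p['fx'],p['cx'],p['cy'],p['hand_eye'].__repr__())
np.savez('w1.npz',pix=p['pixels'],pos=s['eef_pos'],rot=s['eef_rot'],he=p['hand_eye'],K=[p['fx'],p['fy'],p['cx'],p['cy']])
E
```

```text
clock: 1.77
eef_pos: [345.7, -400.7, 356.5]
eef_rot: [3.14, -0.001, 0.229]
wrist_force: [0.9, -1.6, 0.0]
finger_gap: 94.1
clock: 2.43
eef_pos: [495.0, -311.4, 356.7]
eef_rot: [3.139, -0.001, 0.038]
wrist_force: [-0.2, -0.9, 0.5]
finger_gap: 93.8
[ 495.01839173 -311.35120721  356.65236971] [ 3.13931689e+00 -8.05350827e-04  3.78095996e-02] 341.64982347780756 319.62080099671124 239.28655486582383 array([[ 7.39663952e-05, -9.63256656e-01, -2.68582594e-01,
         7.93439718e+01],
       [ 9.99999968e-01,  6.39816957e-06,  2.52448650e-04,
         9.41563509e-01],
       [-2.41454405e-04, -2.68582604e-01,  9.63256625e-01,
        -1.78805083e+02],
       [ 0.00000000e+00,  0.00000000e+00,  0.00000000e+00,
         1.00000000e+00]])
```

View pics/w1.png

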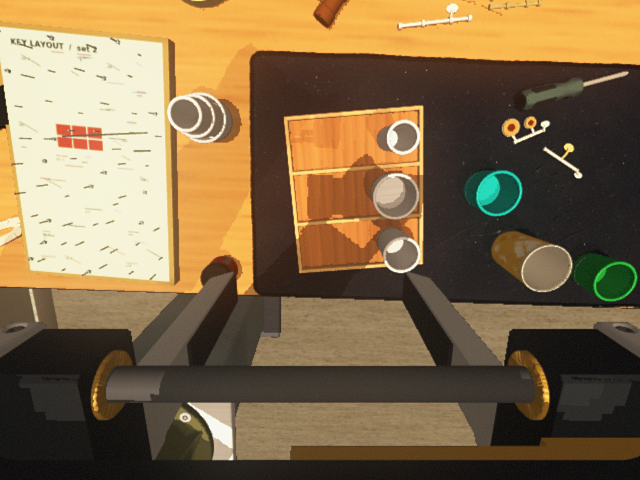

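The wrist view shows tray corners at (285,117), (422,106), (424,263) and (300,272), and the nest's rims around (190-205,118). The middle ref at (395,195) is clearly large. The back (402,137) and front (402,252) refs need a closer look, so I'm viewing an enlarged crop.

```bash
python3 - <<'E'
import cv2,numpy as np
a=cv2.imread('pics/w1.png'); t=cv2.imread('pics/top0.png')
A=cv2.resize(a[100:280,280:430],None,fx=3,fy=3,interpolation=cv2.INTER_CUBIC)
B=cv2.resize(a[85:150,160:240],None,fx=4,fy=4,interpolation=cv2.INTER_CUBIC)
C=cv2.resize(t[215:310,240:360],None,fx=2.8,fy=2.8,interpolation=cv2.INTER_CUBIC)
out=np.zeros((560,800,3),np.uint8); out[:540,:450]=A; out[:260,460:780]=B; out[270:270+C.shape[0],455:455+C.shape[1]]=C
cv2.imwrite('pics/crop1.png',out)
E
```

```text
(no output)
```

View pics/crop1.png

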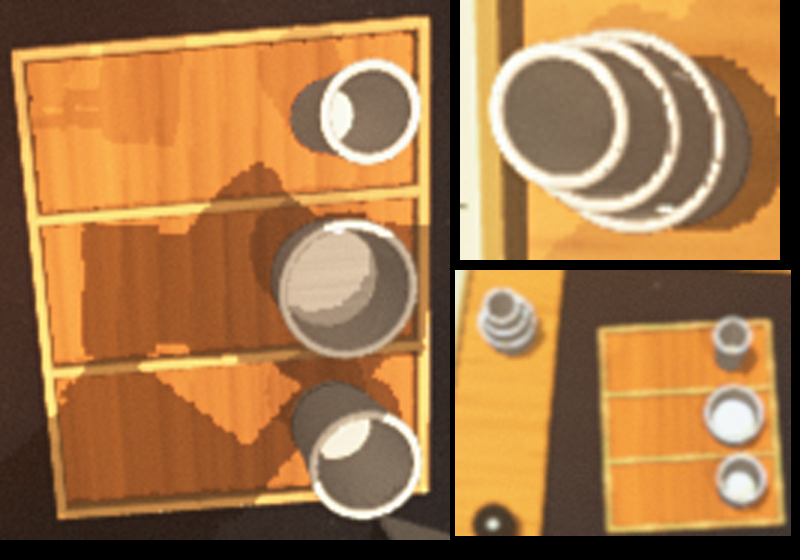

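```bash
cat >> h.py <<'E'
from scipy.spatial.transform import Rotation as R
TOPK=(536.0440916917789,316.11456568699487,240.454471265186)
TOPE=np.array([[6.57233249e-02,-9.97811496e-01,7.25689968e-03,-376.716943],[-9.62578329e-01,-6.53154644e-02,-2.63014924e-01,557.923285],[2.62913302e-01,1.03008809e-02,-9.64764472e-01,1614.80210]])
def ray_top(u,v):
    f,cx,cy=TOPK; r=TOPE[:,:3]; return -r.T@TOPE[:,3], r.T@np.array([(u-cx)/f,(v-cy)/f,1])
def ray_w(z,u,v):
    f,fy,cx,cy=z['K']; T=np.eye(4); T[:3,:3]=R.from_euler('xyz',z['rot']).as_matrix(); T[:3,3]=z['pos']; T=T@z['he']
    return T[:3,3],T[:3,:3]@np.array([(u-cx)/f,(v-cy)/fy,1])
def atz(r,z): o,d=r; return o+d*(z-o[2])/d[2]
def tri(*rs):
    A=0;b=0
    for o,d in rs:
        d=d/np.linalg.norm(d); P=np.eye(3)-np.outer(d,d); A=A+P; b=b+P@o
    x=np.linalg.solve(A,b); return x,[np.linalg.norm(np.cross(d/np.linalg.norm(d),x-o)) for o,d in rs]
E
python3 - <<'E'
from h import *
np.set_printoptions(precision=1,suppress=True)
z=np.load('w1.npz')
C=[atz(ray_w(z,280+x/3,100+y/3),16) for x,y in [(13,50),(430,17),(428,492),(60,518)]]
print(C,sum(C)/4,[np.linalg.norm(C[i]-C[i-1]) for i in range(4)])
print('nest',tri(ray_w(z,184.75,113.75),ray_top(257.1,227.9)))
print(atz(ray_w(z,184.75,113.75),116),atz(ray_top(257.1,227.9),116))
for (w,t,h) in [((370,111),(732,333),106),((347,288),(734,412),62),((364,465),(741,478),84)]:
    a=ray_w(z,280+w[0]/3,100+w[1]/3); b=ray_top(240+(t[0]-455)/2.8,215+(t[1]-270)/2.8); print(tri(a,b),atz(a,h),atz(b,h))
TC=[(600,328),(770,321),(784,525),(608,532)]
print([atz(ray_top(240+(x-455)/2.8,215+(y-270)/2.8),16) for x,y in TC])
E
```

```text
[array([ 610.5, -258.2,   16. ]), array([ 632.8, -455.8,   16. ]), array([ 394.8, -483.2,   16. ]), array([ 372.6, -286. ,   16. ])] [ 502.7 -370.8   16. ] [np.float64(239.55123449471057), np.float64(198.92688292795725), np.float64(239.62994074262153), np.float64(198.47994032843502)]
nest (array([ 601.4, -152.5,  111.4]), [np.float64(1.6867719225734674), np.float64(1.6867719225733977)])
[ 602.3 -153.   116. ] [ 598.7 -154.2  116. ]
(array([ 586.3, -408.9,  112.2]), [np.float64(0.1494646824061458), np.float64(0.14946468240612495)]) [ 586.5 -410.5  106. ] [ 587.9 -409.   106. ]
(array([ 508.8, -418.1,   61.7]), [np.float64(0.4097997398797641), np.float64(0.4097997398798735)]) [ 509.1 -418.4   62. ] [ 508.6 -417.7   62. ]
(array([ 430.4, -428.8,   84.3]), [np.float64(0.3115025984658208), np.float64(0.31150259846582656)]) [ 430.4 -429.2   84. ] [ 430.3 -428.5   84. ]
[array([ 608.8, -257.4,   16. ]), array([ 630.9, -455.6,   16. ]), array([ 392.1, -482.9,   16. ]), array([ 371., -285.,   16.])]
```

The measured heights agree with the text: refs at 112, 62 and 84 mm, nest top at 111 mm. Tray yaw is about 6.5°. The targets are small (574,-312), large (496.5,-320.5) and medium (419.5,-329). Now the small cup.

```bash
python3 -m crank '[{"offset":[0.02,0.03,0],"spin":4.3},{"offset":[0.04,0.06,-0.01],"spin":4.3},{"offset":[0.06,0.09,-0.03],"spin":4.3},{"offset":[0.08,0.12,-0.05],"spin":4.3},{"offset":[0.1,0.15,-0.07],"spin":4.3},{"offset":[0.1065,0.158,-0.09],"spin":4.3},{"offset":[0.1065,0.158,-0.10],"spin":4.3},{"offset":[0.1065,0.158,-0.10],"spin":4.3}]' 0.8
python3 - <<'E'
from h import *
s=manip.read_state(); p=manip.camera('wrist'); save(p,'w2.png'); print(s['eef_pos'],s['eef_rot'])
np.savez('w2.npz',pix=p['pixels'],pos=s['eef_pos'],rot=s['eef_rot'],he=p['hand_eye'],K=[p['fx'],p['fy'],p['cx'],p['cy']])
E
```

```text
clock: 3.15
eef_pos: [600.2, -154.3, 254.7]
eef_rot: [3.14, 0.002, 0.112]
wrist_force: [0.7, 0.0, -0.7]
finger_gap: 75.3
[ 600.24327707 -154.34636243  254.67681428] [3.14040415e+00 2.35589702e-03 1.11997906e-01]
```

View pics/w2.png

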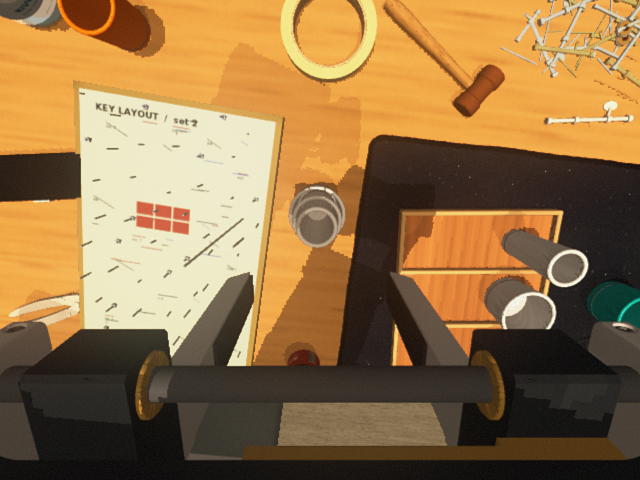

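The wrist view has the nest at (318,227) with the small rim centred between the fingers. The board's right edge is at about (270,215).

```bash
python3 - <<'E'
from h import *
z=np.load('w2.npz'); np.set_printoptions(precision=1,suppress=True)
print(atz(ray_w(z,318,226.5),116), [atz(ray_w(z,272,195),h) for h in (0,10,20)], [atz(ray_w(np.load('w1.npz'),174,117),h) for h in (0,10,20)])
print(tri(ray_w(z,318,226.5),ray_w(np.load('w1.npz'),184.75,113.75)))
im=z['pix'][180:260,280:360]; cv2.imwrite('pics/c2.png',cv2.resize(im,None,fx=6,fy=6,interpolation=cv2.INTER_CUBIC)[:,:,::-1])
E
```

```text
[ 603.3 -153.7  116. ] [array([609.8, -93.8,   0. ]), array([611.4, -95. ,  10. ]), array([613. , -96.2,  20. ])] [array([605. , -93.7,   0. ]), array([604.4, -97.7,  10. ]), array([ 603.8, -101.7,   20. ])]
(array([ 602.8, -153.4,  116. ]), [np.float64(0.6067990718476853), np.float64(0.6067990718473495)])
```

View pics/c2.png

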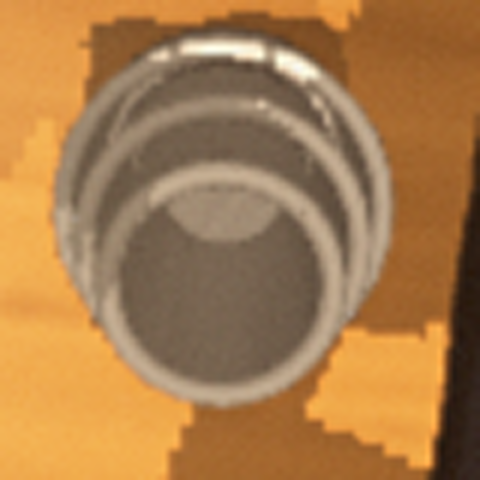

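Triangulated small rim: (602.8,-153.4,116). Descend and grip.

```bash
python3 -m crank '[{"offset":[0.003,0.001,-0.03],"spin":0},{"offset":[0.003,0.001,-0.065],"spin":0},{"offset":[0.003,0.001,-0.1],"spin":0},{"offset":[0.003,0.001,-0.125],"spin":0},{"offset":[0.003,0.001,-0.145],"spin":0},{"offset":[0.003,0.001,-0.158],"spin":0},{"offset":[0.003,0.001,-0.1635],"spin":0},{"offset":[0.003,0.001,-0.1635],"spin":0}]'
python3 -m crank '[{"offset":[0,0,0],"spin":0},{"offset":[0,0,0],"spin":0},{"offset":[0,0,0],"spin":0},{"offset":[0,0,0],"spin":0},{"offset":[0,0,0],"spin":0},{"offset":[0,0,0],"spin":0},{"offset":[0,0,0],"spin":0},{"offset":[0,0,0],"spin":0}]' 0.2 15
```

```text
clock: 3.87
eef_pos: [603.3, -155.0, 93.5]
eef_rot: [3.139, -0.0, 0.11]
wrist_force: [0.2, 1.0, 0.4]
finger_gap: 74.9
clock: 4.53
eef_pos: [603.5, -155.0, 93.8]
eef_rot: [3.139, -0.0, 0.11]
wrist_force: [0.6, 0.3, 1.2]
finger_gap: 39.9
```

```bash
python3 -m crank '[{"offset":[0,0,0.003],"spin":0},{"offset":[0,0,0.01],"spin":0},{"offset":[0,0,0.02],"spin":0},{"offset":[0,0,0.03],"spin":0},{"offset":[0,0,0.045],"spin":0},{"offset":[0,0,0.06],"spin":0},{"offset":[0,0,0.075],"spin":0},{"offset":[0,0,0.09],"spin":0}]' - 25
python3 -m crank '[{"offset":[0,0,0.025],"spin":0},{"offset":[0,0,0.05],"spin":0},{"offset":[0,-0.01,0.06],"spin":0},{"offset":[0,-0.03,0.06],"spin":0},{"offset":[0,-0.055,0.06],"spin":0},{"offset":[0,-0.08,0.06],"spin":0},{"offset":[0,-0.1,0.06],"spin":0},{"offset":[0,-0.1,0.06],"spin":0}]'
python3 - <<'E'
from h import *
s=manip.read_state(); p=manip.camera('wrist'); save(p,'w3.png'); print(s['eef_pos'],s['eef_rot'])
np.savez('w3.npz',pix=p['pixels'],pos=s['eef_pos'],rot=s['eef_rot'],he=p['hand_eye'],K=[p['fx'],p['fy'],p['cx'],p['cy']])
E
```

```text
clock: 5.2
eef_pos: [603.5, -155.0, 185.7]
eef_rot: [3.139, -0.001, 0.11]
wrist_force: [0.1, -0.0, -1.3]
finger_gap: 39.5
clock: 5.87
eef_pos: [602.7, -259.0, 245.2]
eef_rot: [3.138, -0.001, 0.107]
wrist_force: [0.3, -1.0, -0.5]
finger_gap: 40.2
[ 602.6636714  -259.031426    245.16000599] [ 3.13841326e+00 -6.37418359e-04  1.06578503e-01]
```

View pics/w3.png

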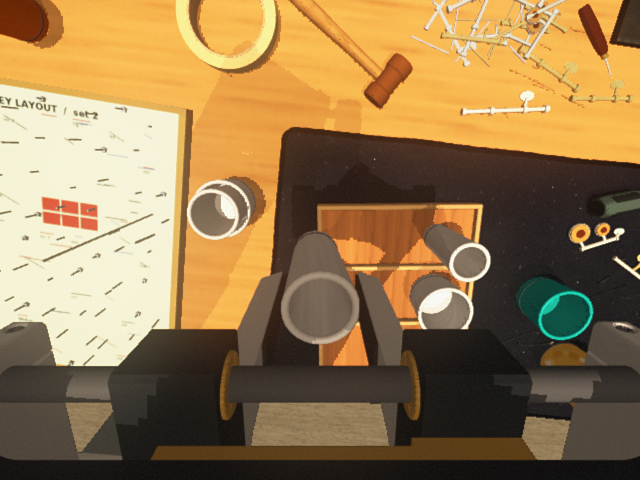

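The picture shows the small cup held at (320,300), and medium plus large standing at (222,208) with the medium floor visible. Contact with the tray floor should come at TCP z≈84.

```bash
python3 -m crank '[{"offset":[-0.015,-0.03,0],"spin":0},{"offset":[-0.0285,-0.053,0],"spin":0.3},{"offset":[-0.0285,-0.053,-0.03],"spin":0.3},{"offset":[-0.0285,-0.053,-0.065],"spin":0.3},{"offset":[-0.0285,-0.053,-0.1],"spin":0.3},{"offset":[-0.0285,-0.053,-0.125],"spin":0.3},{"offset":[-0.0285,-0.053,-0.142],"spin":0.3},{"offset":[-0.0285,-0.053,-0.149],"spin":0.3}]'
python3 - <<'E'
from h import *
s=manip.read_state(); print(s['eef_pos'],s['wrist_force'],s['finger_gap'])
E
```

```text
clock: 6.58
eef_pos: [573.5, -308.9, 93.2]
eef_rot: [-3.142, 0.002, 0.113]
wrist_force: [-0.3, 0.7, -0.4]
finger_gap: 39.1
[ 573.49786342 -308.87579205   93.21470698] [-0.34249035  0.65202206 -0.3686343 ] 39.118645480779406
```

```bash
python3 -m crank '[{"offset":[0.001,-0.002,-0.002],"spin":0},{"offset":[0.001,-0.002,-0.004],"spin":0},{"offset":[0.001,-0.002,-0.006],"spin":0},{"offset":[0.001,-0.002,-0.007],"spin":0},{"offset":[0.001,-0.002,-0.008],"spin":0},{"offset":[0.001,-0.002,-0.0085],"spin":0},{"offset":[0.001,-0.002,-0.0085],"spin":0},{"offset":[0.001,-0.002,-0.0085],"spin":0}]'
```

```text
clock: 7.25
eef_pos: [575.3, -311.1, 86.7]
eef_rot: [3.14, 0.0, 0.113]
wrist_force: [-0.8, 2.0, 7.6]
finger_gap: 39.6
```

```bash
python3 -m crank '[{"offset":[0,0,-0.001],"spin":0},{"offset":[0,0,-0.001],"spin":0},{"offset":[0,0,-0.001],"spin":0},{"offset":[0,0,-0.001],"spin":0},{"offset":[0,0,-0.001],"spin":0},{"offset":[0,0,-0.001],"spin":0},{"offset":[0,0,-0.001],"spin":0},{"offset":[0,0,-0.001],"spin":0}]'
```

```text
clock: 7.92
eef_pos: [575.8, -311.2, 86.7]
eef_rot: [3.139, -0.001, 0.113]
wrist_force: [0.1, 1.6, 6.8]
finger_gap: 39.1
```

The force rose to about 7 N and z stopped moving, so the cup is on the floor. Release and rise.

```bash
python3 -m crank '[{"offset":[0,0,0],"spin":0},{"offset":[0,0,0],"spin":0},{"offset":[0,0,0],"spin":0},{"offset":[0,0,0],"spin":0},{"offset":[0,0,0],"spin":0},{"offset":[0,0,0.005],"spin":0},{"offset":[0,0,0.02],"spin":0},{"offset":[0,0,0.045],"spin":0}]' 0.65
python3 -m crank '[{"offset":[0,0,0.035],"spin":0},{"offset":[0,0,0.07],"spin":0},{"offset":[0,0,0.09],"spin":0},{"offset":[0,0.02,0.1],"spin":0},{"offset":[0,0.04,0.1],"spin":0},{"offset":[0,0.07,0.1],"spin":0},{"offset":[0,0.1,0.1],"spin":0},{"offset":[0,0.1,0.1],"spin":0}]' 0.8
python3 - <<'E'
from h import *
s=manip.read_state(); p=manip.camera('wrist'); save(p,'w4.png'); print(s['eef_pos'],s['eef_rot'])
np.savez('w4.npz',pix=p['pixels'],pos=s['eef_pos'],rot=s['eef_rot'],he=p['hand_eye'],K=[p['fx'],p['fy'],p['cx'],p['cy']])
E
```

```text
clock: 8.58
eef_pos: [574.8, -310.7, 130.1]
eef_rot: [-3.141, 0.002, 0.113]
wrist_force: [0.7, 0.7, 0.3]
finger_gap: 61.0
clock: 9.25
eef_pos: [575.1, -206.5, 231.0]
eef_rot: [-3.141, 0.001, 0.117]
wrist_force: [-0.7, 0.4, 0.2]
finger_gap: 75.4
[ 575.08543811 -206.53564442  230.97418783] [-3.14094158e+00  1.18843205e-03  1.16520732e-01]
```

View pics/w4.png

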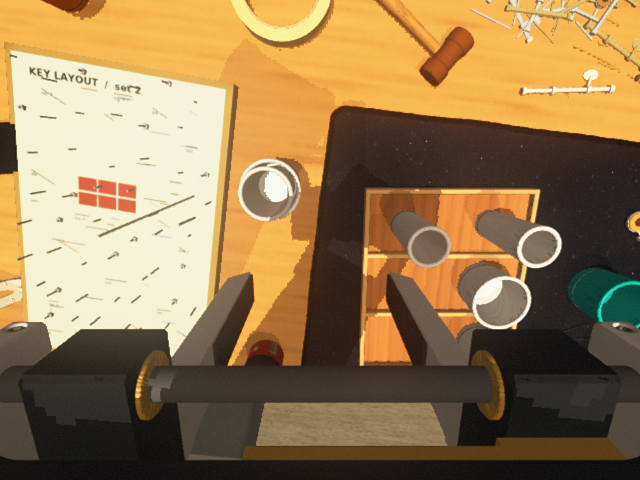

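The small cup stands upright in its row at (428,245), its base within the ridges. The medium and large cups remain at about (268,191).

```bash
python3 - <<'E'
from h import *
z=np.load('w4.npz'); np.set_printoptions(precision=1,suppress=True)
print(atz(ray_w(z,267,192.5),86),atz(ray_w(z,428.5,245.5),106))
im=z['pix'][150:230,230:310]; b=cv2.resize(im,None,fx=6,fy=6,interpolation=cv2.INTER_CUBIC)[:,:,::-1]; cv2.imwrite('pics/c4.png',b)
E
```

```text
[ 604. -154.   86.] [ 575.5 -309.2  106. ]
```

View pics/c4.png

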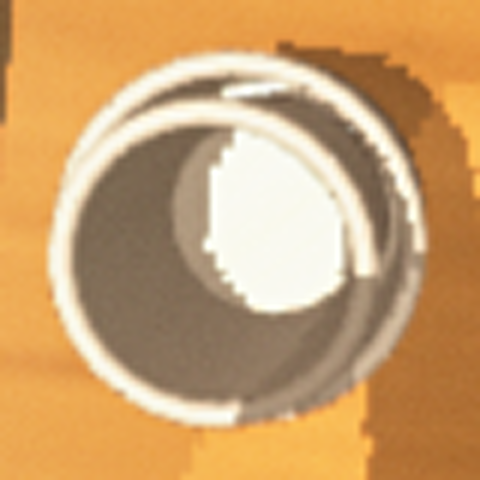

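Medium rim centre comes out at about (603.5,-153.5). Descend to TCP z≈61.

```bash
python3 -m crank '[{"offset":[0.015,0.03,0],"spin":-0.2},{"offset":[0.0285,0.053,-0.015],"spin":-0.2},{"offset":[0.0285,0.053,-0.05],"spin":-0.2},{"offset":[0.0285,0.053,-0.085],"spin":-0.2},{"offset":[0.0285,0.053,-0.115],"spin":-0.2},{"offset":[0.0285,0.053,-0.14],"spin":-0.2},{"offset":[0.0285,0.053,-0.155],"spin":-0.2},{"offset":[0.0285,0.053,-0.155],"spin":-0.2}]' 0.8
python3 -m crank '[{"offset":[0,0,-0.005],"spin":0},{"offset":[0,0,-0.010],"spin":0},{"offset":[0,0,-0.0145],"spin":0},{"offset":[0,0,-0.0145],"spin":0},{"offset":[0,0,-0.0145],"spin":0},{"offset":[0,0,-0.0145],"spin":0},{"offset":[0,0,-0.0145],"spin":0},{"offset":[0,0,-0.0145],"spin":0}]'
```

```text
clock: 9.97
eef_pos: [602.0, -156.0, 72.4]
eef_rot: [-3.14, 0.006, 0.112]
wrist_force: [0.2, -0.8, -0.1]
finger_gap: 75.3
clock: 10.63
eef_pos: [602.1, -156.0, 58.3]
eef_rot: [-3.14, 0.006, 0.112]
wrist_force: [-0.2, -1.1, 0.1]
finger_gap: 75.0
```

```bash
python3 -m crank '[{"offset":[0.0015,0.0025,0.003],"spin":0},{"offset":[0.0015,0.0025,0.003],"spin":0},{"offset":[0.0015,0.0025,0.003],"spin":0},{"offset":[0.0015,0.0025,0.003],"spin":0},{"offset":[0.0015,0.0025,0.003],"spin":0},{"offset":[0.0015,0.0025,0.003],"spin":0},{"offset":[0.0015,0.0025,0.003],"spin":0},{"offset":[0.0015,0.0025,0.003],"spin":0}]'
python3 -m crank '[{"offset":[0,0,0],"spin":0},{"offset":[0,0,0],"spin":0},{"offset":[0,0,0],"spin":0},{"offset":[0,0,0],"spin":0},{"offset":[0,0,0],"spin":0},{"offset":[0,0,0],"spin":0},{"offset":[0,0,0],"spin":0},{"offset":[0,0,0],"spin":0}]' 0.35 20
```

```text
clock: 11.3
eef_pos: [603.6, -153.6, 61.3]
eef_rot: [-3.14, 0.006, 0.112]
wrist_force: [-0.4, -0.6, 0.1]
finger_gap: 75.0
clock: 11.97
eef_pos: [603.6, -153.5, 61.3]
eef_rot: [-3.14, 0.006, 0.112]
wrist_force: [0.4, 1.2, 0.3]
finger_gap: 51.6
```

```bash
python3 -m crank '[{"offset":[0,0,0.003],"spin":0},{"offset":[0,0,0.01],"spin":0},{"offset":[0,0,0.02],"spin":0},{"offset":[0,0,0.03],"spin":0},{"offset":[0,0,0.045],"spin":0},{"offset":[0,0,0.06],"spin":0},{"offset":[0,0,0.08],"spin":0},{"offset":[0,0,0.1],"spin":0}]' - 25
python3 -m crank '[{"offset":[0,0,0.03],"spin":0},{"offset":[-0.01,-0.01,0.05],"spin":0},{"offset":[-0.03,-0.03,0.05],"spin":0},{"offset":[-0.055,-0.055,0.05],"spin":0},{"offset":[-0.08,-0.08,0.05],"spin":0},{"offset":[-0.105,-0.105,0.05],"spin":0},{"offset":[-0.12,-0.12,0.05],"spin":0},{"offset":[-0.12,-0.12,0.05],"spin":0}]'
```

```text
clock: 12.63
eef_pos: [603.5, -153.5, 163.2]
eef_rot: [-3.14, 0.005, 0.112]
wrist_force: [-0.0, -0.0, 0.5]
finger_gap: 51.6
clock: 13.3
eef_pos: [481.2, -276.1, 214.7]
eef_rot: [-3.141, 0.005, 0.108]
wrist_force: [0.6, 0.1, -0.0]
finger_gap: 51.4
```

```bash
python3 - <<'E'
from h import *
for c in ('wrist','scene'):
  p=manip.camera(c)
  for n in('cup_large_centre','cup_medium_centre'): print(c,n,[(np.round(d['location']).tolist(),round(d['conf'],2)) for d in manip.search_frame(p,n)][:5])
E
python3 -m crank '[{"offset":[-0.025,-0.02,0],"spin":0},{"offset":[-0.05,-0.04,0],"spin":0.2},{"offset":[-0.0615,-0.053,-0.02],"spin":0.2},{"offset":[-0.0615,-0.053,-0.055],"spin":0.2},{"offset":[-0.0615,-0.053,-0.09],"spin":0.2},{"offset":[-0.0615,-0.053,-0.12],"spin":0.2},{"offset":[-0.0615,-0.053,-0.138],"spin":0.2},{"offset":[-0.0615,-0.053,-0.143],"spin":0.2}]'
```

```text
wrist cup_large_centre [([609.0, -145.0, 31.0], 0.94)]
wrist cup_medium_centre []
scene cup_large_centre [([596.0, -148.0, 33.0], 0.71)]
scene cup_medium_centre [([771.0, 80.0, 61.0], 0.95), ([828.0, -0.0, 54.0], 0.82), ([469.0, -257.0, 204.0], 0.54)]
clock: 14.27
eef_pos: [422.0, -324.3, 67.3]
eef_rot: [-3.136, 0.008, 0.118]
wrist_force: [0.2, 0.4, -1.0]
finger_gap: 51.3
```

The large cup stayed put. Correct by about (-2.5,-4.5) and set down.

```bash
python3 -m crank '[{"offset":[-0.0025,-0.0045,0],"spin":0},{"offset":[-0.0025,-0.0045,-0.002],"spin":0},{"offset":[-0.0025,-0.0045,-0.004],"spin":0},{"offset":[-0.0025,-0.0045,-0.0055],"spin":0},{"offset":[-0.0025,-0.0045,-0.0065],"spin":0},{"offset":[-0.0025,-0.0045,-0.0075],"spin":0},{"offset":[-0.0025,-0.0045,-0.008],"spin":0},{"offset":[-0.0025,-0.0045,-0.008],"spin":0}]'

```

```text
clock: 14.93
eef_pos: [420.6, -329.1, 61.9]
eef_rot: [-3.138, 0.006, 0.118]
wrist_force: [-3.3, 7.2, 21.0]
finger_gap: 51.7
```

Contact is 2.6 mm above the prediction, as with the small cup (2.9 mm), so the offset is consistent. Ease off and release.

```bash
python3 -m crank '[{"offset":[0,0,0],"spin":0},{"offset":[0,0,0],"spin":0},{"offset":[0,0,0],"spin":0},{"offset":[0,0,0],"spin":0},{"offset":[0,0,0],"spin":0},{"offset":[0,0,0],"spin":0},{"offset":[0,0,0],"spin":0},{"offset":[0,0,0],"spin":0}]'
python3 -m crank '[{"offset":[0,0,0],"spin":0},{"offset":[0,0,0],"spin":0},{"offset":[0,0,0],"spin":0},{"offset":[0,0,0],"spin":0},{"offset":[0,0,0],"spin":0},{"offset":[0,0,0.005],"spin":0},{"offset":[0,0,0.02],"spin":0},{"offset":[0,0,0.045],"spin":0}]' 0.75
python3 -m crank '[{"offset":[0,0,0.035],"spin":0},{"offset":[0,0,0.07],"spin":0},{"offset":[0.01,0.01,0.1],"spin":0},{"offset":[0.035,0.03,0.12],"spin":0},{"offset":[0.065,0.055,0.13],"spin":0},{"offset":[0.095,0.08,0.14],"spin":0},{"offset":[0.12,0.105,0.14],"spin":0},{"offset":[0.13,0.12,0.14],"spin":0}]' 0.85
python3 - <<'E'
from h import *
s=manip.read_state(); p=manip.camera('wrist'); save(p,'w5.png'); print(s['eef_pos'],s['eef_rot'])
np.savez('w5.npz',pix=p['pixels'],pos=s['eef_pos'],rot=s['eef_rot'],he=p['hand_eye'],K=[p['fx'],p['fy'],p['cx'],p['cy']])
E
```

```text
clock: 15.6
eef_pos: [420.7, -329.2, 62.1]
eef_rot: [-3.139, 0.005, 0.118]
wrist_force: [0.0, 0.5, 5.4]
finger_gap: 51.4
clock: 16.27
eef_pos: [419.9, -328.5, 106.1]
eef_rot: [-3.136, 0.008, 0.118]
wrist_force: [0.2, -0.1, 0.3]
finger_gap: 70.5
clock: 16.93
eef_pos: [552.1, -205.9, 246.8]
eef_rot: [-3.136, 0.007, 0.12]
wrist_force: [0.0, 0.4, -0.2]
finger_gap: 80.1
[ 552.1105254  -205.89673062  246.77448647] [-3.13584163  0.00690698  0.11961375]
```

View pics/w5.png

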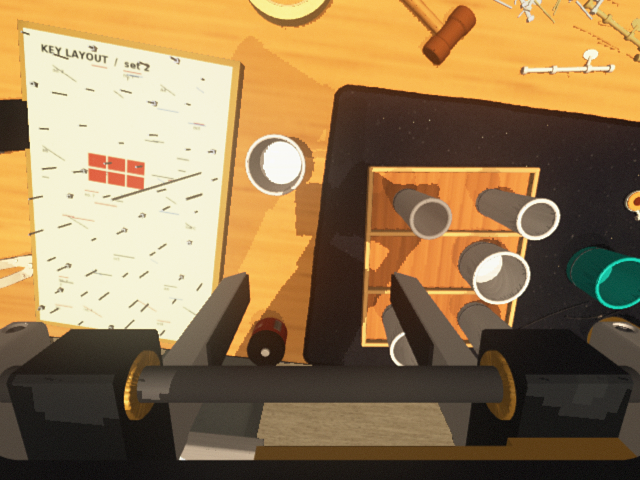

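The picture shows both the small and the medium cup upright in their rows, and the large cup alone at (276,165).

```bash
python3 - <<'E'
from h import *
z=np.load('w5.npz'); np.set_printoptions(precision=1,suppress=True)
print(atz(ray_w(z,276,165),56))
E
python3 -m crank '[{"offset":[0.02,0.02,0],"spin":-0.3},{"offset":[0.04,0.04,-0.02],"spin":-0.3},{"offset":[0.0515,0.0525,-0.05],"spin":-0.3},{"offset":[0.0515,0.0525,-0.085],"spin":-0.3},{"offset":[0.0515,0.0525,-0.12],"spin":-0.3},{"offset":[0.0515,0.0525,-0.14],"spin":-0.3},{"offset":[0.0515,0.0525,-0.15],"spin":-0.3},{"offset":[0.0515,0.0525,-0.15],"spin":-0.3}]' 0.82
```

```text
[ 602.8 -153.3   56. ]
clock: 17.65
eef_pos: [603.0, -151.9, 94.5]
eef_rot: [-3.134, 0.01, 0.116]
wrist_force: [-0.8, 0.5, 0.3]
finger_gap: 77.0
```

```bash
python3 -m crank '[{"offset":[0,-0.0015,0],"spin":0},{"offset":[0,-0.0015,-0.01],"spin":0},{"offset":[0,-0.0015,-0.025],"spin":0},{"offset":[0,-0.0015,-0.04],"spin":0},{"offset":[0,-0.0015,-0.053],"spin":0},{"offset":[0,-0.0015,-0.063],"spin":0},{"offset":[0,-0.0015,-0.069],"spin":0},{"offset":[0,-0.0015,-0.069],"spin":0}]'
python3 -m crank '[{"offset":[0,0,0],"spin":0},{"offset":[0,0,0],"spin":0},{"offset":[0,0,0],"spin":0},{"offset":[0,0,0],"spin":0},{"offset":[0,0,0],"spin":0},{"offset":[0,0,0],"spin":0},{"offset":[0,0,0],"spin":0},{"offset":[0,0,0],"spin":0}]' 0.5 25
```

```text
clock: 18.32
eef_pos: [602.6, -153.3, 24.4]
eef_rot: [-3.133, 0.012, 0.116]
wrist_force: [-1.0, -0.1, -0.2]
finger_gap: 77.0
clock: 18.98
eef_pos: [603.0, -153.3, 25.1]
eef_rot: [-3.134, 0.011, 0.116]
wrist_force: [-0.1, 1.3, 5.3]
finger_gap: 63.7
```

```bash
python3 -m crank '[{"offset":[0,0,0.005],"spin":0},{"offset":[0,0,0.02],"spin":0},{"offset":[0,0,0.045],"spin":0},{"offset":[0,0,0.075],"spin":0},{"offset":[0,0,0.11],"spin":0},{"offset":[-0.01,-0.015,0.135],"spin":0},{"offset":[-0.025,-0.04,0.145],"spin":0},{"offset":[-0.04,-0.065,0.145],"spin":0}]'
python3 -m crank '[{"offset":[-0.02,-0.03,0],"spin":0},{"offset":[-0.04,-0.06,0],"spin":0},{"offset":[-0.06,-0.09,0],"spin":0},{"offset":[-0.066,-0.1,-0.01],"spin":0},{"offset":[-0.066,-0.1,-0.03],"spin":0},{"offset":[-0.066,-0.1,-0.05],"spin":0},{"offset":[-0.066,-0.1,-0.06],"spin":0},{"offset":[-0.066,-0.1,-0.06],"spin":0}]'
```

```text
clock: 19.65
eef_pos: [563.4, -219.0, 173.4]
eef_rot: [-3.136, 0.007, 0.117]
wrist_force: [0.5, -0.5, -0.5]
finger_gap: 63.6
clock: 20.32
eef_pos: [496.6, -318.1, 110.9]
eef_rot: [-3.133, 0.01, 0.117]
wrist_force: [-0.4, 0.5, -0.9]
finger_gap: 63.2
```

```bash
python3 -m crank '[{"offset":[0,-0.0025,-0.01],"spin":0},{"offset":[0,-0.0025,-0.025],"spin":-0.2},{"offset":[0,-0.0025,-0.04],"spin":-0.2},{"offset":[0,-0.0025,-0.054],"spin":-0.2},{"offset":[0,-0.0025,-0.064],"spin":-0.2},{"offset":[0,-0.0025,-0.07],"spin":-0.2},{"offset":[0,-0.0025,-0.072],"spin":-0.2},{"offset":[0,-0.0025,-0.072],"spin":-0.2}]'
python3 -m crank '[{"offset":[0,0,-0.001],"spin":0},{"offset":[0,0,-0.002],"spin":0},{"offset":[0,0,-0.003],"spin":0},{"offset":[0,0,-0.004],"spin":0},{"offset":[0,0,-0.005],"spin":0},{"offset":[0,0,-0.0055],"spin":0},{"offset":[0,0,-0.0055],"spin":0},{"offset":[0,0,-0.0055],"spin":0}]'
```

```text
clock: 20.98
eef_pos: [496.7, -320.6, 39.0]
eef_rot: [-3.133, 0.01, 0.114]
wrist_force: [0.4, 0.3, -1.5]
finger_gap: 63.5
clock: 21.65
eef_pos: [497.0, -320.7, 34.1]
eef_rot: [-3.133, 0.009, 0.114]
wrist_force: [-0.8, 2.0, 5.8]
finger_gap: 63.4
```

```bash
python3 -m crank '[{"offset":[0,0,-0.001],"spin":0},{"offset":[0,0,-0.001],"spin":0},{"offset":[0,0,-0.001],"spin":0},{"offset":[0,0,-0.001],"spin":0},{"offset":[0,0,-0.001],"spin":0},{"offset":[0,0,-0.001],"spin":0},{"offset":[0,0,-0.001],"spin":0},{"offset":[0,0,-0.001],"spin":0}]'
python3 -m crank '[{"offset":[0,0,0],"spin":0},{"offset":[0,0,0],"spin":0},{"offset":[0,0,0],"spin":0},{"offset":[0,0,0],"spin":0},{"offset":[0,0,0],"spin":0},{"offset":[0,0,0.003],"spin":0},{"offset":[0,0,0.015],"spin":0},{"offset":[0,0,0.035],"spin":0}]' 0.82
python3 -m crank '[{"offset":[0,0,0.03],"spin":0},{"offset":[0,0,0.065],"spin":0},{"offset":[0,0,0.1],"spin":0},{"offset":[0,0,0.14],"spin":0},{"offset":[-0.02,0,0.18],"spin":0},{"offset":[-0.05,0,0.22],"spin":0},{"offset":[-0.08,0,0.25],"spin":0},{"offset":[-0.08,0,0.25],"spin":0}]'
python3 - <<'E'
from h import *
s=manip.read_state(); p=manip.camera('wrist'); save(p,'w6.png'); z=dict(pos=s['eef_pos'],rot=s['eef_rot'],he=p['hand_eye'],K=[p['fx'],p['fy'],p['cx'],p['cy']]); print(z['pos'],z['rot'])
np.savez('w6.npz',pix=p['pixels'],**z)
q=manip.camera('top')
a=p['pixels'][:,:,::-1]; t=cv2.resize(q['pixels'][210:320,235:430],None,fx=2,fy=2,interpolation=cv2.INTER_CUBIC)[:,:,::-1]
o=np.zeros((600,640,3),np.uint8); o[:380]=a[:380]; o[380:600,:390]=t; cv2.imwrite('pics/fin.png',o)
E
```

```text
clock: 22.32
eef_pos: [497.1, -320.6, 34.1]
eef_rot: [-3.134, 0.009, 0.114]
wrist_force: [-5.5, 3.5, 9.9]
finger_gap: 63.4
clock: 22.98
eef_pos: [496.4, -320.1, 68.6]
eef_rot: [-3.132, 0.011, 0.114]
wrist_force: [-1.2, -1.0, 0.2]
finger_gap: 77.3
clock: 23.65
eef_pos: [414.5, -320.5, 325.0]
eef_rot: [-3.138, 0.006, 0.113]
wrist_force: [0.3, -0.3, 0.9]
finger_gap: 77.1
[ 414.45530832 -320.47867451  324.96543029] [-3.13778854  0.00622724  0.11327155]
```

View pics/fin.png

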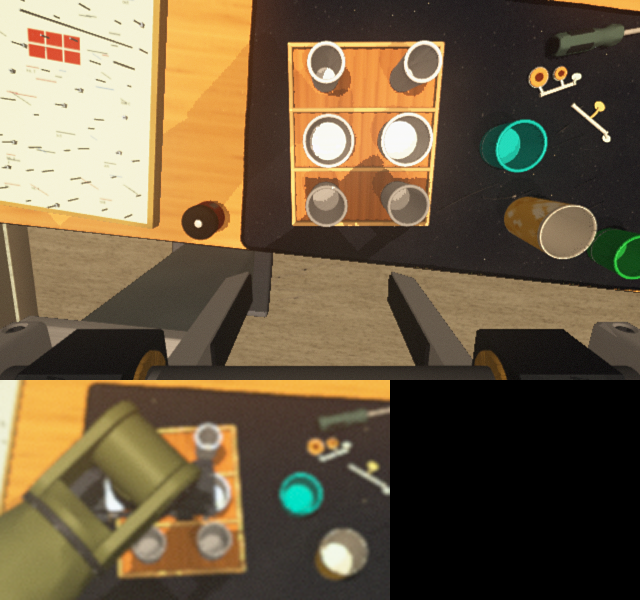

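All three cups are upright beside their matching refs: small at (325,62), large at (328,140) and medium at (326,205). The gripper is clear. A quick numeric check, then I hand in.

```bash
python3 - <<'E'
from h import *
np.set_printoptions(precision=1,suppress=True)
z=np.load('w6.npz')
for n,u,v,h in [('small',326,62,106),('large',329,140,62),('medium',326.5,204.5,84),('rS',422.5,61,106),('rL',406.5,138.5,62),('rM',407,204,84)]:
    d=atz(ray_w(z,u,v),h)[:2]-[502,-370.5]; c,s=np.cos(.113),np.sin(.113); print(n,'tray xy',np.array([c*d[0]+s*d[1],-s*d[0]+c*d[1]]))
print(manip.sign_off())
E
```

```text
small tray xy [79.8 52.6]
large tray xy [ 1.1 47.8]
medium tray xy [-75.8  50.8]
rS tray xy [ 80.7 -48.8]
rL tray xy [  2.9 -48.1]
rM tray xy [-75.1 -48.9]
the job is handed in; nothing more can be done
None
```

The nest is apart and each cup stands upright on the tray floor in the row that holds its own size. I set down the small cup first, then the medium, then the large, and handed the job in at about 24 s of the 64 s allowed.

- **Positions:** in the tray's own frame the new cups came out at (79.8, 52.6) mm for small, (1.1, 47.8) for large and (-75.8, 50.8) for medium. These are within about 3 mm of the row middles and the +50 mm targets. The cups already in the tray measured within about 3 mm of where they should be, and no look-alike or bystander was handled.
- **Forces:** each cup was lowered until the wrist force showed contact. The highest reading was about 21 N, for the medium cup.
- **Disagreement:** all three cups touched the floor about 3 mm higher than I had worked out from the stated heights. The offset was the same each time, so I took it as a height-calibration offset. I did not remeasure the floor.
- **Not fully checked:** in the last overhead picture the arm hid part of the tray, so the final check rests on the wrist picture. The tape roll was not in the last pictures. It was seen in place after the medium cup was set down, and no later move went near it.

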